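# Mark two faces of a block on a spring-bar jig

### The job

Mark the dyed faces of the aluminium block on the green marking jig: with the block down on the jig's bed, press its blue face squarely and centrally against the spring-backed steel bar, firmly enough that the bar gives a few millimetres, and hold it there for a moment, but never ram the bar to the end of its travel. Then draw the block back, turn it over so that its red face meets the bar and press that in the same way. Finally lay the block flat on the black rubber mat and let go, leaving the bottle, screwdriver and red tin alone.

Things in the scene. Friction and masses are not known exactly. Their poses are not given: they have to be found in the camera images.
- block_center (a point): centre of the aluminium block (0.3 to 0.5 kg): 48 mm (x) by 62 mm (y) by 48 mm (z), sharp-edged and solid. Its +x face is dyed blue and its +z face red; the other two long faces and the two ends (+y, -y, each with a dark drilled spot) are bare metal. It starts on the mat with red up and blue facing roughly away from the robot, 24 mm above the mat's top.
- blue_face (a point): centre of the block's blue face, 24 mm from the block's centre along the block's +x; axes as the block's
- red_face (a point): centre of the block's red face, 24 mm from the block's centre along the block's +z; axes as the block's
- head: green housing of the marking jig, fixed: 90 mm wide, 70 mm deep, its top 52 mm above the bench. Origin: centre of its front face at the bar's height, 32 mm above the bench, 24 mm above the bed. +x points from the front face into the housing: the pressing direction, roughly away from the robot; +y left, z up. The steel bar stands out of this face towards -x.
- bar_range (a point): fixed point 22 mm before the housing's front face, on the bar's centre line; axes as the housing's. The bar's flat face (44 mm wide, 20 mm high, yellow line) is set by hand, unmeasured, anywhere from 10 mm before to 10 mm behind this point. Pressed along +x it gives on a spring, about 3.5 N per mm, to a hard stop after 10 mm, and springs back.
- bed (a point): point on the top of the jig's flat green bed, 8 mm above the bench and 70 mm in front of the housing's front face; axes as the housing's. The bed is 130 mm wide, runs from 100 mm before this point (towards -x) to under the housing, and is fixed. A block lying on the bed has its centre 24 mm above it, level with the bar.
- mat: black rubber mat fixed on the bench, 160 mm (x) by 150 mm (y), 4 mm thick; origin at the centre of its underside
- dye_center (a point): mid-height of the standing dye bottle (40 mm across, 85 mm high): a bystander, to be left alone
- driver_grip (a point): grip of the screwdriver lying crosswise near the robot: a bystander, to be left alone
- tin_center (a point): mid-height of the open red tin (70 mm across, 75 mm high): a bystander, to be left alone
Things that resemble listed ones, but are neither listed nor needed, are in the scene too. There is more than one size of the mat; the one meant has the size given above.

How it is judged:
By the outcome, as a careful person would: the job done as asked, in the order asked, and still so for the second after the job is handed in, with the robot touching nothing.
It also fails if it takes over 72 s, if anything falls off the work surface, if the arm or the gripper's body presses on something with over 40 N, if the wrist force passes 120 N, or if a joint passes its speed limit or range.

### The arm

A 6-joint arm with a two-finger parallel gripper is mounted at the origin on the work surface. World frame = base frame: x ahead of the robot, y to its left, z up, the work surface at z = 0. Lengths are in m, angles in rad, forces in N, time in s.
With the tool pointing down it reaches from about 0.3 to 0.875 m from the base axis. Payload 6.4 kg.
Tool frame: the origin (TCP) lies midway between the tips of the shut fingers; the grasp point (between the pads) lies 19 mm behind it; z points along the fingers, y is the line along which they close (so a half turn about z gives the same grasp; the last joint's range is limited). The gripper opens to 88 mm and grips with 3 to 60 N. Pads are 18 mm wide; open, the fingers measure 123 mm over their backs; the gripper's body (75 mm by 187 mm) begins 45 mm behind the grasp point.
Start: joints at [-1.492, 0.181, 1.607, -0, 1.354, -0.206], TCP at [0.162, -0.552, 0.239] pointing down, gripper open.
Joint ranges: [-2.99, 2.99], [-0.89, 2.07], [0.3, 2.58], [-1.14, 4.28], [0, 2.63], [-3.12, 3.12]. Speed limits (rad/s): [2.57, 2.57, 3.01, 3.14, 3.14, 3.14].

### API

Orientations are given as a 3x3 rotation matrix whose columns are the frame's x, y, z axes.
In Python, from station import arm gives the robot as it stands.
- The arm moves only by the tool move_arm, never from a script. Its argument "motion" is a list of rows, each a list of 7 numbers: the turn, a rotation vector about the tool's x, y, z in rad, then the shift along the tool's x, y, z in m, then the opening in per cent of the stroke, from 0 (shut) to 100 (fully open). In form: [[ax, ay, az, dx, dy, dz, claw], ...]. A call has 1 to 10 rows; each row is the pose to reach, as a shift and turn from the pose commanded when the call began, along the tool's axes at that moment; what a row does not reach only later rows make up. A row lasts 1/8 s, in which the tool goes at most 62.5 mm and 10.7 degrees, less where a joint would pass 70% of its speed; a pose out of reach is approached as far as the arm can. A call with a gripper value outside its range is refused whole. The fingers move at their own pace and stop on an object; the grip force is fixed at half the most. Time passes only in rows, so rows that repeat a pose let the fingers close. It gives the time, the measured TCP pose, the force, the opening and the grip force at its end, in the units of the state.
- arm.get_obs(): the state, without advancing time (a new reading comes with each control period).
- arm.snapshot(name): name is "scene" or "top"; returns a dict with "image" (384x512x3 uint8, blue, green, red), "fx", "fy", "cx", "cy" (pixels), "k1" (the pictures are not rectified: a ray, as slopes to the right and down, at radius r is drawn at 1 + k1 r^2 times it, then the intrinsics apply), "cam_to_world" (4x4, takes a point from camera to world coordinates). Camera axes: x right, y down, z forward; pixel columns grow to the right and rows downward; lengths in m; the calibration is good to about 2 mm. A picture is of the moment at which its call begins. There is no depth.
- arm.close_job(): hands the job in; it is judged then, once.
The state is a dict: "clock": time; "joint_positions": joint angles; "dq": joint speeds; "effort": joint torques, N m; "position": TCP position; "tool_rot": TCP orientation; "wrist_force": force on the tool from outside, world axes, zero at the start; "torque": the same for the moment, N m; "finger_gap": finger opening in m; "finger_force": force on a finger pad.
Only numpy, scipy, OpenCV 4.12 (cv2) and the standard library are available. Lean on these libraries where they do the work, as an engineer would, in place of code of your own. Each camera call takes 0.05 s, during which the arm holds its last target. There are 200 camera calls.

## Working session

There is one attempt and no reset: what is moved stays moved. The work goes in short steps, Python scripts to look and compute and a tool call to move; the robot and the scene stay as the last step left them, time stands still between calls to the robot, and variables do not carry over. Pictures are saved under pics/ and viewed, at most 10 in all, crops included, and the job is handed in when it is done.

Besides the shell and the picture viewer there is one more tool, called after "Call:" as a command line: name --pt "numbers of a row" for each row, then --argument value for the rest. move_arm: Moves the arm, as the interface text tells. Its arguments: {"type":"object","properties":{"motion":{"type":"array"}},"required":["motion"]}

```bash
ls; mkdir -p pics; cat > h.py <<'E'
import numpy as np, cv2
from station import arm
def snap(n,f):
    s=arm.snapshot(n); cv2.imwrite('pics/'+f,s['image']); return s
def ray(s,u,v):
    d=np.array([(u-s['cx'])/s['fx'],(v-s['cy'])/s['fy']]); p=d.copy()
    for _ in range(30): p=d/(1+s['k1']*(p@p))
    T=np.array(s['cam_to_world']); return T[:3,3],T[:3,:3]@np.r_[p,1]
def at(s,u,v,z):
    o,d=ray(s,u,v); return o+d*(z-o[2])/d[2]
def proj(s,P):
    T=np.array(s['cam_to_world']); c=T[:3,:3].T@(np.array(P)-T[:3,3]); p=c[:2]/c[2]; p=p*(1+s['k1']*(p@p))
    return p*[s['fx'],s['fy']]+[s['cx'],s['cy']]
E
python3 - <<'E'
from h import *
import pickle
a=snap('scene','s0.png');b=snap('top','t0.png')
pickle.dump((a,b),open('s0.pkl','wb'))
for s in (a,b): print(s['fx'],s['k1'],np.round(s['cam_to_world'],3))
cv2.imwrite('pics/t0b.png',cv2.resize(b['image'],(800,600),interpolation=cv2.INTER_CUBIC))
cv2.imwrite('pics/s0b.png',cv2.resize(a['image'],(800,600),interpolation=cv2.INTER_CUBIC))
o=arm.get_obs();print(o)
E
```

```text
pics
467.934333551458 -0.04369531141563016 [[ 0.138  0.718 -0.682  1.633]
 [ 0.99  -0.088  0.108 -0.169]
 [ 0.018 -0.69  -0.723  1.186]
 [ 0.     0.     0.     1.   ]]
390.8605164803063 0.00026542467898052946 [[-0.018 -0.996  0.09   0.486]
 [-1.     0.019  0.009  0.   ]
 [-0.011 -0.09  -0.996  1.096]
 [ 0.     0.     0.     1.   ]]
{'clock': 0.1, 'joint_positions': array([-1.49227692e+00,  1.81471854e-01,  1.60790928e+00, -3.62791192e-05,
        1.35381159e+00, -2.06322357e-01]), 'dq': array([-0.0022411 , -0.00202877, -0.00231237, -0.00171054, -0.00177363,
        0.00120858]), 'effort': array([ 7.43551864e-04, -4.34820342e+01, -3.42695010e+01,  7.04045780e-02,
        3.39980365e-02, -3.06897402e-05]), 'position': array([ 0.16153246, -0.55133223,  0.23789676]), 'tool_rot': array([[ 9.59703952e-01,  2.81012986e-01, -1.60826167e-04],
       [ 2.81012879e-01, -9.59702676e-01,  1.59235389e-03],
       [ 2.93126818e-04, -1.57338254e-03, -9.99998719e-01]]), 'wrist_force': array([ 0.01809307,  0.0866608 , -0.78453032]), 'torque': array([-0.0020904 , -0.00614936,  0.03190003]), 'finger_force': 0.0, 'finger_gap': 0.08790601557316688}
```

View pics/t0b.png

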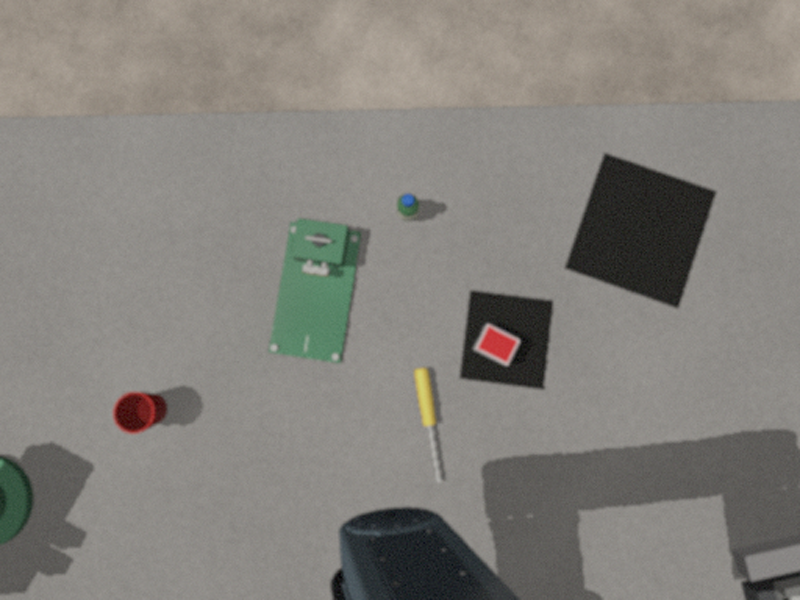

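View pics/s0b.png

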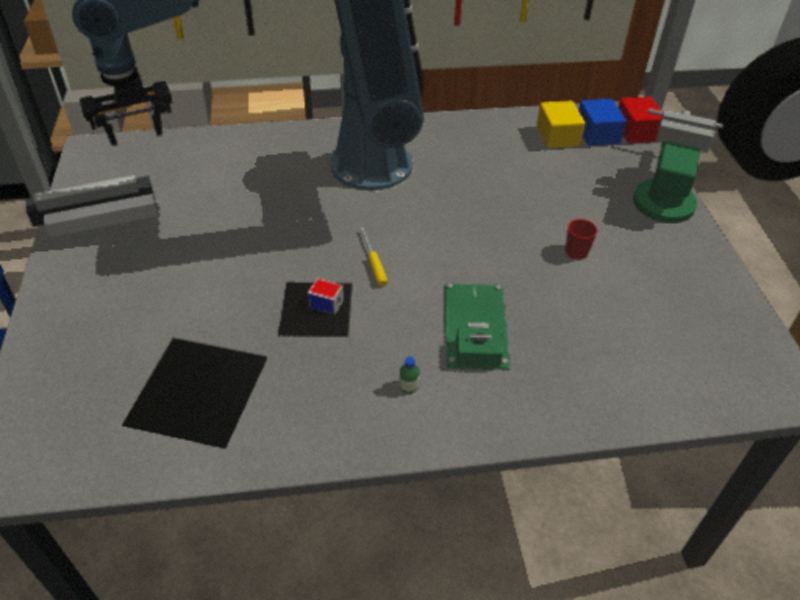

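The top view shows two black mats, a small one at (507,340) under the block and a larger one at (640,230). It also shows the jig at (315,290), with the housing at (320,242) and the bar at (316,268). The bottle is at (408,206), the screwdriver at (428,420) and the tin at (138,412).

```bash
python3 - <<'E'
from h import *
import pickle
a,b=pickle.load(open('s0.pkl','rb'))
k=.64
for n,pts,z in [('small',[(471,291),(553,301),(545,388),(460,379)],.004),('big',[(605,154),(715,191),(678,306),(566,268)],.004),('bed',[(291,221),(361,230),(341,361),(271,351)],.008)]:
    P=np.array([at(b,u*k,v*k,z) for u,v in pts]);print(n,P.round(3)[:,:2].tolist(),np.linalg.norm(P-np.roll(P,-1,0),axis=1).round(3),P.mean(0).round(3))
im=b['image'].astype(int)
B,G,R=im[...,0],im[...,1],im[...,2]
m=((R>150)&(G<90)).astype(np.uint8); m[:, :200]=0
c=max(cv2.findContours(m,0,2)[0],key=cv2.contourArea); r=cv2.minAreaRect(c); bx=cv2.boxPoints(r)
P=np.array([at(b,u,v,.052) for u,v in bx]);print('red',r,P.round(4).tolist(),np.linalg.norm(P-np.roll(P,-1,0),axis=1).round(3),P.mean(0).round(4))
def crop(s,x0,y0,w,h,f): return cv2.resize(s['image'][y0:y0+h,x0:x0+w],(400,300),interpolation=cv2.INTER_CUBIC)
t=[crop(b,160,130,120,90,0),crop(b,280,175,100,75,0)]   # top jig (x3.333), block (x4)
s=[crop(a,270,175,80,60,0),crop(a,170,170,80,60,0)]     # x5
cv2.imwrite('pics/c1.png',np.vstack([np.hstack(t),np.hstack(s)]))
E
```

```text
small [[0.604, -0.121], [0.583, -0.267], [0.429, -0.247], [0.448, -0.097]] [0.148 0.156 0.151 0.158] [ 0.516 -0.183  0.004]
big [[0.852, -0.373], [0.778, -0.569], [0.57, -0.49], [0.643, -0.293]] [0.209 0.223 0.209 0.224] [ 0.711 -0.431  0.004]
bed [[0.738, 0.202], [0.719, 0.075], [0.483, 0.114], [0.503, 0.238]] [0.128 0.239 0.126 0.237] [0.611 0.157 0.008]
red ((318.2000427246094, 220.10003662109375), (18.335756301879883, 13.416407585144043), 26.56505012512207) [[0.5031, -0.1278, 0.052], [0.5347, -0.1447, 0.052], [0.5121, -0.1876, 0.052], [0.4806, -0.1706, 0.052]] [0.036 0.049 0.036 0.048] [ 0.5076 -0.1577  0.052 ]
```

View pics/c1.png

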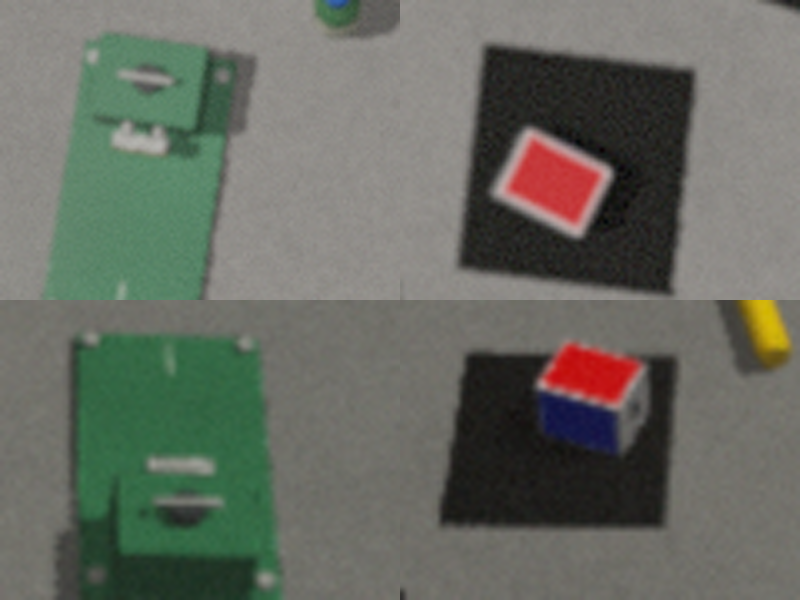

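The small mat (crop top right) measures about 151 × 157 mm, so it is the mat meant. The other is 209 × 223 mm. The block on it has red up and blue away from the robot. The crops also show the housing and the bar in front of it, at about (140,140) in the top-left crop.

```bash
python3 - <<'E'
from h import *
import pickle
a,b=pickle.load(open('s0.pkl','rb'))
T=lambda x,y,z: at(b,160+x*.3,130+y*.3,z)
S=lambda x,y,z: at(a,270+x*.2,175+(y-300)*.2,z)
L=lambda x,y,z: at(b,280+(x-400)*.25,175+y*.25,z)
for n,p in [('head front top L',T(95,118,.052)),('R',T(198,130,.052)),('bar T L',T(112,142,.042)),('bar T R',T(167,149,.042)),
 ('S head top back L',S(118,545,.052)),('S back R',S(255,557,.052)),('S bar front edge L',S(148,459,.042)),('S bar R',S(215,461,.042)),
 ('bed front near S',S(75,335,.008)),('bed front S',S(258,340,.008)),
 ('drv tip',at(b,440*.64,480*.64,.01)),('drv end',at(b,420*.64,370*.64,.02))]: print(n,p.round(4))
P=np.array([L(x,y,.052) for x,y in [(531,127),(613,172),(580,240),(491,196)]]);print(P.round(4),P.mean(0),np.linalg.norm(P-np.roll(P,-1,0),axis=1))
# scene check of block top: colours red corners
A=np.array([at(a,170+(x-400)*.2,170+(y-300)*.2,.052) for x,y in [(572,342),(648,360),(622,406),(537,385)]]);print(A.round(4),A.mean(0),np.linalg.norm(A-np.roll(A,-1,0),axis=1))
E
```

```text
head front top L [0.6617 0.1878 0.052 ]
R [0.6502 0.1042 0.052 ]
bar T L [0.6433 0.1757 0.042 ]
bar T R [0.6366 0.1307 0.042 ]
S head top back L [0.7157 0.0983 0.052 ]
S back R [0.7361 0.1821 0.052 ]
S bar front edge L [0.6378 0.1344 0.042 ]
S bar R [0.645 0.178 0.042]
bed front near S [0.4854 0.1156 0.008 ]
bed front S [0.5061 0.2444 0.008 ]
drv tip [ 0.2741 -0.057   0.01  ]
drv end [ 0.4651 -0.0261  0.02  ]
[[ 0.5434 -0.1443  0.052 ]
 [ 0.5124 -0.1979  0.052 ]
 [ 0.4678 -0.1744  0.052 ]
 [ 0.498  -0.1163  0.052 ]] [ 0.50539891 -0.15823864  0.052     ] [0.06186728 0.05040116 0.0654547  0.05337912]
[[ 0.4776 -0.1676  0.052 ]
 [ 0.5013 -0.1172  0.052 ]
 [ 0.5426 -0.1382  0.052 ]
 [ 0.5161 -0.1936  0.052 ]] [ 0.5094167  -0.15413252  0.052     ] [0.05567844 0.04628615 0.06146024 0.04641675]
```

Call:
move_arm --pt "0 0 0.773 0.4425 -0.2814 0.09 100" --pt "0 0 0.773 0.4425 -0.2814 0.09 100" --pt "0 0 0.773 0.4425 -0.2814 0.09 100" --pt "0 0 0.773 0.4425 -0.2814 0.09 100" --pt "0 0 0.773 0.4425 -0.2814 0.09 100" --pt "0 0 0.773 0.4425 -0.2814 0.09 100" --pt "0 0 0.773 0.4425 -0.2814 0.09 100" --pt "0 0 0.773 0.4425 -0.2814 0.09 100" --pt "0 0 0.773 0.4425 -0.2814 0.09 100" --pt "0 0 0.773 0.4425 -0.2814 0.09 100"

```text
clock: 1.35
position: [0.5078, -0.1548, 0.1476]
tool_rot: [[0.885, -0.465, -0.002], [-0.465, -0.885, 0.001], [-0.002, -0.0, -1.0]]
wrist_force: [-0.5, -0.4, -0.9]
finger_gap: 0.088
finger_force: 0.0
```

Call:
move_arm --pt "0 0 0 0 0 0.05 100" --pt "0 0 0 0 0 0.1 100" --pt "0 0 0 0 0 0.125 100" --pt "0 0 0 0 0 0.137 100" --pt "0 0 0 0 0 0.137 100" --pt "0 0 0 0 0 0.137 0" --pt "0 0 0 0 0 0.137 0" --pt "0 0 0 0 0 0.137 0" --pt "0 0 0 0 0 0.137 0" --pt "0 0 0 0 0 0.137 0"

```text
clock: 2.6
position: [0.5079, -0.1576, 0.0127]
tool_rot: [[0.883, -0.469, 0.001], [-0.469, -0.883, -0.0], [0.001, -0.0, -1.0]]
wrist_force: [-0.1, 2.0, 5.6]
finger_gap: 0.0616
finger_force: 30.0
```

```bash
python3 - <<'E'
from h import *
a=snap('scene','s1.png');b=snap('top','t1.png')
im=np.hstack([cv2.resize(a['image'][155:230,165:265],(400,300),interpolation=2),cv2.resize(b['image'][175:250,270:370],(400,300),interpolation=2)])
cv2.imwrite('pics/c2.png',im)
o=arm.get_obs();print(o['position'],o['finger_gap'],o['finger_force'],o['wrist_force'])
P=o['position']-o['tool_rot'][:,2]*.019
for s,c in((a,(165,155)),(b,(270,175))): print([((proj(s,P+o['tool_rot'][:,0]*d+[0,0,h])-c)*4).round() for d,h in((0,0),(.024,.024),(-.024,.024),(.024,-.024))])
E
```

```text
[ 0.50791394 -0.15755097  0.01265177] 0.06199103011494528 29.99898502137512 [-0.35462771  1.42765778  6.98965372]
[array([173., 134.]), array([160., 133.]), array([183.,  96.]), array([163., 172.])]
[array([188., 181.]), array([209., 148.]), array([177., 212.]), array([198., 151.])]
```

View pics/c2.png

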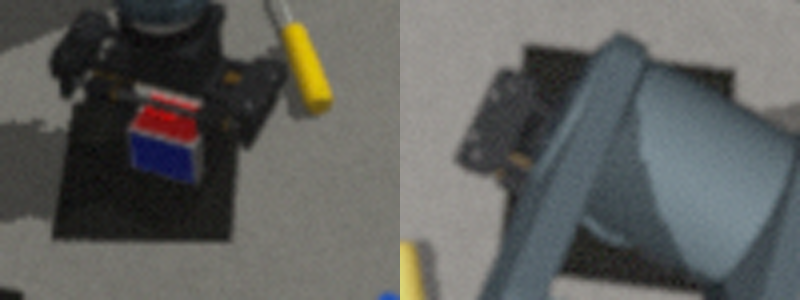

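The scene crop shows the block held squarely between the fingers. Blue, with its centre at (165,160), faces away from the robot, and red is up.

Call:
move_arm --pt "0 0 0 0 0 -0.05 0" --pt "0 0 -0.1 -0.02 -0.06 -0.09 0" --pt "0 0 -0.33 -0.0934 -0.3144 -0.09 0" --pt "0 0 -0.33 -0.0934 -0.3144 -0.09 0" --pt "0 0 -0.33 -0.0934 -0.3144 -0.09 0" --pt "0 0 -0.33 -0.0934 -0.3144 -0.09 0" --pt "0 0 -0.33 -0.0934 -0.3144 -0.09 0" --pt "0 0 -0.33 -0.0934 -0.3144 -0.09 0" --pt "0 0 -0.33 -0.0934 -0.3144 -0.09 0" --pt "0 0 -0.33 -0.0934 -0.3144 -0.09 0"

```text
clock: 3.95
position: [0.5718, 0.1628, 0.1013]
tool_rot: [[0.987, -0.159, -0.001], [-0.159, -0.987, -0.0], [-0.001, 0.0, -1.0]]
wrist_force: [0.5, 0.0, -4.5]
finger_gap: 0.0618
finger_force: 30.0
```

```bash
python3 - <<'E'
from h import *
a=snap('scene','s2.png');b=snap('top','t2.png')
im=np.hstack([cv2.resize(a['image'][160:250,260:350],(400,400),interpolation=2),cv2.resize(b['image'][130:220,160:250],(400,400),interpolation=2)])
cv2.imwrite('pics/c3.png',im)
o=arm.get_obs();print(o['position'],o['tool_rot'],o['finger_gap'],o['finger_force'],o['wrist_force'])
P=o['position']-o['tool_rot'][:,2]*.019-[0,0,.0037]
k=400/90
R=o['tool_rot']
for x in(.024,):
  for y,z in((.031,.024),(-.031,.024),(-.031,-.024),(.031,-.024)): print(((proj(a,P+R@[x,y,-z])-(260,160))*k).round())
E
```

```text
[0.5720742  0.16291281 0.10160124] [[ 9.87260067e-01 -1.59114477e-01 -3.77512645e-04]
 [-1.59114531e-01 -9.87260124e-01 -1.17962750e-04]
 [-3.53933599e-04  1.76527659e-04 -9.99999922e-01]] 0.061699454995531804 29.998994199559093 [ 0.71443533  0.20093312 -4.85197256]
[167.  69.]
[252.  71.]
[245. 118.]
[161. 116.]
```

View pics/c3.png

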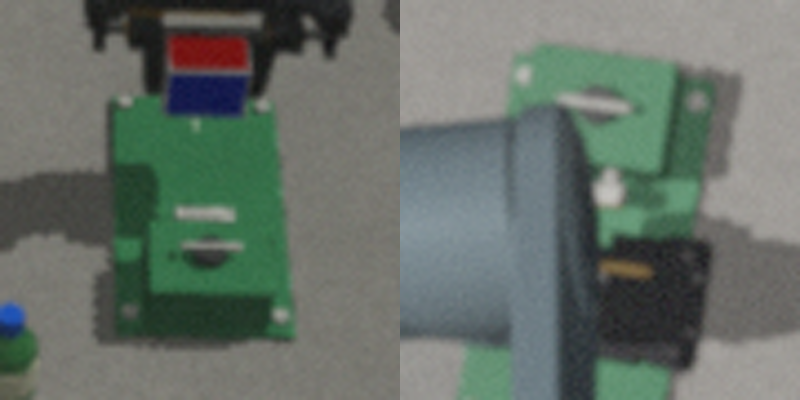

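The scene crop shows the blue face at (168–250, 73–117), matching the prediction. The bar spans (176–236, 213) and the bed's centre mark is at (196,125).

```bash
python3 - <<'E'
from h import *
import pickle
a,b=pickle.load(open('s0.pkl','rb'))
k=90/400; X=np.array([.9873,-.1591]);Y=np.array([.1591,.9873])
for n,u,v,z in [('barL',176,211,.042),('barR',236,212,.042),('mark',196,125,.008),('hbL',149,292,.052),('hbR',275,295,.052),('hfl',150,222,.052),('bedfl',112,98,.008),('bedfr',275,98,.008),('bedbl',117,336,.008),('bedbr',294,340,.008)]:
    p=at(a,260+u*k,160+v*k,z)[:2]; print(n,p.round(4),(p@X).round(4),(p@Y).round(4))
# colour-based bar and bed edges in top image
im=b['image'].astype(int)
m=((im[...,1]-im[...,2]>25)&(im[...,1]-im[...,0]>10)).astype(np.uint8); m[:125]=0;m[235:]=0;m[:,:165]=0;m[:,240:]=0
c=max(cv2.findContours(m,0,2)[0],key=cv2.contourArea); r=cv2.minAreaRect(c);print(r)
P=np.array([at(b,u,v,.008)[:2] for u,v in cv2.boxPoints(r)]);print((P@X).round(4),(P@Y).round(4), P.mean(0)@Y)
w=((im.min(2)>150)).astype(np.uint8); w[:164]=0;w[180:]=0;w[:,:190]=0;w[:,215:]=0
v,u=np.nonzero(w);Q=np.array([at(b,x,y,.042)[:2] for x,y in zip(u,v)]);print(len(u),(Q@X).min(),(Q@X).max(),(Q@Y).min(),(Q@Y).max(),(Q@Y).mean())
E
```

```text
barL [0.6407 0.1338] 0.6113 0.234
barR [0.6472 0.1778] 0.6107 0.2785
mark [0.5235 0.177 ] 0.4887 0.258
hbL [0.7225 0.0967] 0.698 0.2104
hbR [0.7363 0.1849] 0.6976 0.2997
hfl [0.6576 0.1101] 0.6318 0.2134
bedfl [0.4858 0.1162] 0.4611 0.192
bedfr [0.5015 0.2465] 0.4559 0.3232
bedbl [0.7247 0.0762] 0.7034 0.1905
bedbr [0.7443 0.2025] 0.7027 0.3183
((201.7972869873047, 185.21620178222656), (45.702911376953125, 87.29585266113281), 9.462323188781738)
[0.4588 0.7052 0.7015 0.456 ] [0.319  0.3176 0.1876 0.1916] 0.25394589577077953
65 0.6053477500198696 0.6220484300712179 0.23629574690211003 0.2758498463015881 0.25603187629480556
```

Call:
move_arm --pt "0 0 0 0 -0.0035 0.04 0" --pt "0 0 0 0 -0.0035 0.07 0" --pt "0 0 0 0 -0.0035 0.08 0" --pt "0 0 0 0 -0.0035 0.0855 0" --pt "0 0 0 0.012 -0.0035 0.0855 0" --pt "0 0 0 0.024 -0.0035 0.0855 0" --pt "0 0 0 0.034 -0.0035 0.0855 0" --pt "0 0 0 0.034 -0.0035 0.0855 0"

```text
clock: 5.05
position: [0.6078, 0.1618, 0.0167]
tool_rot: [[0.987, -0.158, 0.002], [-0.158, -0.987, 0.0], [0.002, -0.0, -1.0]]
wrist_force: [2.7, -1.4, -3.4]
finger_gap: 0.0615
finger_force: 30.0
```

Call:
move_arm --pt "0 0 0 0.002 0 0.0005 0" --pt "0 0 0 0.004 0 0.0005 0" --pt "0 0 0 0.006 0 0.0005 0" --pt "0 0 0 0.006 0 0.0005 0"

```text
clock: 5.55
position: [0.6112, 0.1617, 0.0167]
tool_rot: [[0.988, -0.157, -0.002], [-0.157, -0.988, 0.0], [-0.002, 0.0, -1.0]]
wrist_force: [-6.2, 0.3, 6.9]
finger_gap: 0.0617
finger_force: 30.0
```

Call:
move_arm --pt "0 0 0 0.0015 0 0 0" --pt "0 0 0 0.003 0 0 0" --pt "0 0 0 0.003 0 0 0"

```text
clock: 5.92
position: [0.614, 0.1614, 0.0167]
tool_rot: [[0.988, -0.157, -0.002], [-0.157, -0.988, 0.0], [-0.002, 0.0, -1.0]]
wrist_force: [-7.3, 1.7, 7.3]
finger_gap: 0.0619
finger_force: 30.0
```

Call:
move_arm --pt "0 0 0 0.0015 0 -0.0003 0" --pt "0 0 0 0.003 0 -0.0003 0" --pt "0 0 0 0.003 0 -0.0003 0"

```text
clock: 6.3
position: [0.6153, 0.1612, 0.0167]
tool_rot: [[0.988, -0.157, -0.006], [-0.157, -0.988, 0.001], [-0.006, 0.0, -1.0]]
wrist_force: [-13.2, 1.3, 12.0]
finger_gap: 0.0617
finger_force: 30.0
```

Call:
move_arm --pt "0 0 0 0.0015 0 -0.0005 0" --pt "0 0 0 0.003 0 -0.0005 0" --pt "0 0 0 0.003 0 -0.0005 0"

```text
clock: 6.68
position: [0.6165, 0.1609, 0.0167]
tool_rot: [[0.988, -0.157, -0.01], [-0.157, -0.988, 0.001], [-0.01, 0.001, -1.0]]
wrist_force: [-18.1, 0.9, 13.2]
finger_gap: 0.0617
finger_force: 30.0
```

Call:
move_arm --pt "0 0 0 0.0015 0 -0.0005 0" --pt "0 0 0 0.003 0 -0.0008 0" --pt "0 0 0 0.0045 0 -0.001 0" --pt "0 0 0 0.0055 0 -0.001 0" --pt "0 0 0 0.0055 0 -0.001 0" --pt "0 0 0 0.0055 0 -0.001 0"

```text
clock: 7.42
position: [0.6185, 0.1606, 0.0166]
tool_rot: [[0.988, -0.157, -0.017], [-0.157, -0.988, 0.001], [-0.017, 0.002, -1.0]]
wrist_force: [-25.7, 3.2, 17.4]
finger_gap: 0.0615
finger_force: 30.0
```

```bash
python3 - <<'E'
from h import *
a=snap('scene','s3.png');b=snap('top','t3.png')
im=np.hstack([cv2.resize(a['image'][185:245,270:340],(400,343),interpolation=2),cv2.resize(b['image'][130:190,170:240],(400,343),interpolation=2)])
cv2.imwrite('pics/c4.png',im)
o=arm.get_obs();print(o['position'],o['torque'],o['wrist_force'],o['tool_rot'][:,2])
E
```

```text
[0.61847996 0.16062606 0.01660209] [ 0.60623403  3.96856191 -0.24626322] [-26.24130925   2.28129977  17.16236849] [-1.71186456e-02  8.84242105e-04 -9.99853074e-01]
```

View pics/c4.png

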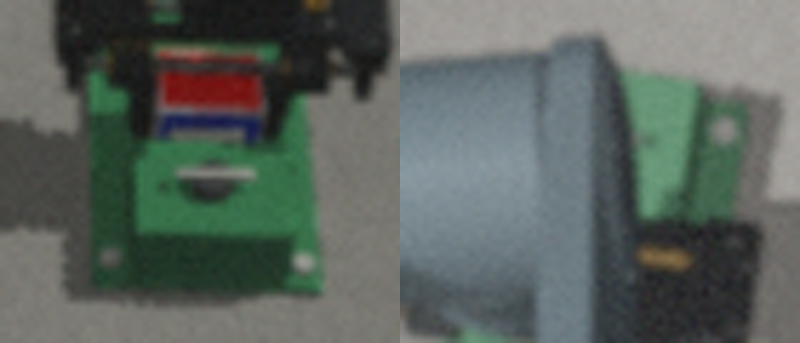

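The scene crop shows the blue face up against the bar, at (160–262, 125), with red on top. The tool leans about 1°, so I'll level it and hold.

Call:
move_arm --pt "0 0.01 0 0 0 0 0" --pt "0 0.018 0 0 0 0 0" --pt "0 0.018 0 0 0 0 0" --pt "0 0.018 0 0 0 0 0" --pt "0 0.018 0 0 0 0 0" --pt "0 0.018 0 0 0 0 0"

```text
clock: 8.28
position: [0.6188, 0.1606, 0.0166]
tool_rot: [[0.988, -0.157, 0.001], [-0.157, -0.988, -0.002], [0.001, 0.002, -1.0]]
wrist_force: [-24.7, 2.6, 17.2]
finger_gap: 0.0619
finger_force: 30.0
```

Call:
move_arm --pt "0 0 0 0 0 0 0" --pt "0 0 0 0 0 0 0" --pt "0 -0.01 0 -0.008 0 0 0" --pt "0 -0.018 0 -0.025 0 -0.003 0" --pt "0 -0.018 0 -0.065 0 -0.003 0" --pt "0 -0.018 0 -0.065 0 0.0005 0" --pt "0 -0.018 0 -0.065 0 0.0005 0" --pt "0 -0.018 0 -0.065 0 0.0005 60" --pt "0 -0.018 0 -0.065 0 0.0005 100" --pt "0 -0.018 0 -0.065 0 0.0005 100"

```text
clock: 9.52
position: [0.5633, 0.169, 0.0163]
tool_rot: [[0.987, -0.158, 0.002], [-0.158, -0.987, 0.0], [0.002, -0.0, -1.0]]
wrist_force: [-0.6, -0.0, -0.6]
finger_gap: 0.0799
finger_force: 0.0
```

Call:
move_arm --pt "0 0.18 0 0.0034 0 -0.0003 100" --pt "0 0.36 0 0.0067 0 -0.0012 100" --pt "0 0.54 0 0.0098 0 -0.0027 100" --pt "0 0.72 0 0.0125 0 -0.0047 100" --pt "0 0.87 0 0.0145 0 -0.0067 100" --pt "0 0.87 0 0.0145 0 -0.0067 100" --pt "0 0.87 0 0.0145 0 -0.0067 100"

```text
clock: 10.4
position: [0.5799, 0.2091, 0.0831]
tool_rot: [[0.731, -0.22, 0.646], [-0.178, -0.975, -0.131], [0.659, -0.019, -0.752]]
wrist_force: [-0.0, -0.4, -0.6]
finger_gap: 0.0882
finger_force: 0.0
```

```bash
python3 - <<'E'
from h import *
o=arm.get_obs();print(o['position'],o['joint_positions'].round(3),o['wrist_force'],o['tool_rot'].round(3),o['finger_gap'])
G=o['position']-.019*o['tool_rot'][:,2];print('G',G)
a=snap('scene','s4.png')
cv2.imwrite('pics/c5.png',cv2.resize(a['image'][150:240,250:360],(660,540),interpolation=2))
k=6
C=np.array([.5633,.169,.032]);R=np.array([[.987,.159,0],[-.159,.987,0],[0,0,1]])
for y,z in((.031,.024),(-.031,.024),(-.031,-.024),(.031,-.024)): print(((proj(a,C+R@[.024,y,z])-(250,150))*k).round())
E
```

```text
[0.57992649 0.20906991 0.08313984] [ 0.321  0.287  2.043 -1.136  0.37   3.116] [-0.02517798 -0.3957296  -0.60667287] [[ 0.731 -0.22   0.646]
 [-0.178 -0.975 -0.131]
 [ 0.659 -0.019 -0.752]] 0.0881679544017827
G [0.5676602  0.21156159 0.09743422]
[391. 253.]
[280. 250.]
[273. 308.]
[382. 311.]
```

View pics/c5.png

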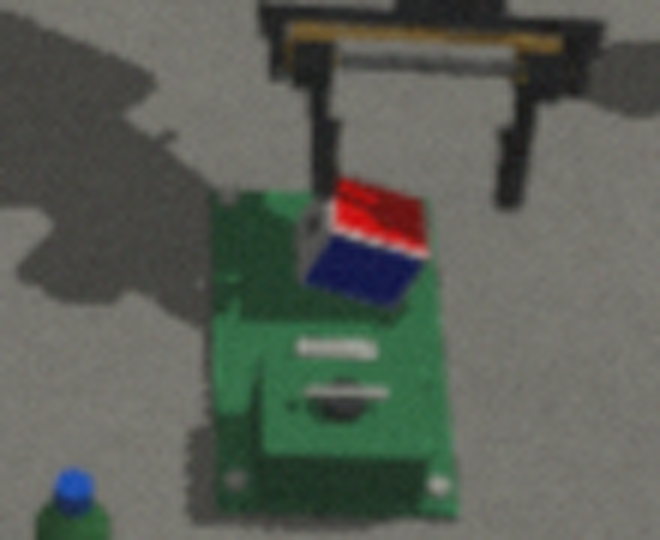

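The scene crop shows that the tilt ran into wrist limits (joints 4 and 6). The gripper swung off and turned the block, which is still on the bed at (365,250). I'll retract along the fingers and look again.

Call:
move_arm --pt "0 0 0 0 0 -0.04 100" --pt "0 0 0 0 0 -0.09 100" --pt "0 -0.17 0 0 0 -0.12 100" --pt "0 -0.34 0 0 0 -0.12 100"

```text
clock: 10.95
position: [0.5036, 0.2218, 0.1725]
tool_rot: [[0.873, -0.23, 0.431], [-0.211, -0.973, -0.091], [0.44, -0.011, -0.898]]
wrist_force: [0.5, -0.4, -0.7]
finger_gap: 0.0881
finger_force: 0.0
```

```bash
python3 - <<'E'
from h import *
o=arm.get_obs();print(o['position'],o['joint_positions'].round(3),o['wrist_force'],o['tool_rot'].round(3),o['finger_gap'])
import pickle
a=snap('scene','s5.png');b=snap('top','t5.png');pickle.dump((a,b),open('s5.pkl','wb'))
im=np.hstack([cv2.resize(a['image'][165:240,270:345],(400,400),interpolation=2),cv2.resize(b['image'][160:235,160:235],(400,400),interpolation=2)])
cv2.imwrite('pics/c6.png',im)
E
```

```text
[0.50356657 0.22184715 0.17245689] [ 0.328  0.008  2.01  -0.336  0.754  2.336] [ 0.46678917 -0.43498068 -0.65466489] [[ 0.873 -0.23   0.431]
 [-0.211 -0.973 -0.091]
 [ 0.44  -0.011 -0.898]] 0.08812244813396107
```

View pics/c6.png

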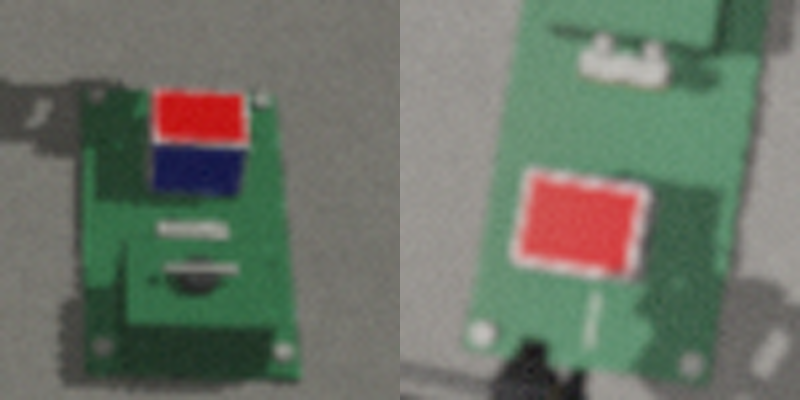

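The block fell back flat on the bed. Red is up, at (580,223) in the top crop, blue faces the bar, and it is nearly aligned. Forward tilt is limited here, so I'll turn it sideways instead: lift, yaw 90°, re-grasp tilted 45°.

```bash
cat >> h.py <<'E'
from scipy.spatial.transform import Rotation as Ro
def tgt(yaw,tilt): # tool x at yaw (deg), then tilt about tool y (deg)
    y=np.radians(yaw); x=np.array([np.cos(y),np.sin(y),0]); z=np.array([0,0,-1.])
    return np.c_[x,np.cross(z,x),z]@Ro.from_euler('y',tilt,degrees=True).as_matrix()
def mv(R,p,grasp=False):
    "delta from measured pose to tool rot R with TCP (or grasp point) at p"
    o=arm.get_obs(); p=np.array(p,float)
    if grasp: p=p+.019*R[:,2]
    R0=o['tool_rot']; return np.r_[Ro.from_matrix(R0.T@R).as_rotvec(),R0.T@(p-o['position'])].round(4)
E
python3 - <<'E'
from h import *
import pickle
a,b=pickle.load(open('s5.pkl','rb'))
k=.1875
P=np.array([at(b,160+x*k,160+y*k,.056)[:2] for x,y in [(126,168),(251,185),(235,279),(111,263)]])
Q=np.array([at(a,270+x*k,165+y*k,.056)[:2] for x,y in [(153,88),(244,91),(247,147),(151,142)]])
for P in(P,Q):
  print(P.round(4).tolist(),P.mean(0).round(4),np.linalg.norm(P-np.roll(P,-1,0),axis=1).round(3))
  for i,j in((0,1),(3,2),(1,2),(0,3)): d=P[j]-P[i];print(np.degrees(np.arctan2(d[1],d[0])).round(1),end=' ')
  print()
E
```

```text
[[0.5906, 0.2004], [0.5808, 0.1375], [0.5338, 0.1459], [0.543, 0.208]] [0.562  0.1729] [0.064 0.048 0.063 0.048]
-98.8 -98.4 169.9 170.9 
[[0.5354, 0.151], [0.5452, 0.2086], [0.594, 0.1993], [0.5824, 0.1402]] [0.5643 0.1748] [0.058 0.05  0.06  0.048]
80.4 78.9 -10.8 -13.0
```

```bash
python3 - <<'E'
from h import *
print(mv(tgt(-9.2,0),[.563,.1735,.12]))
E
```

```text
[ 0.0028 -0.4649 -0.078   0.0328  0.0347  0.0781]
```

Call:
move_arm --pt "0 -0.2 -0.03 0 0.01 0.02 100" --pt "0.003 -0.465 -0.078 0.0328 0.0347 0.0781 100" --pt "0.003 -0.465 -0.078 0.0328 0.0347 0.0781 100" --pt "0.003 -0.465 -0.078 0.0328 0.0347 0.0781 100" --pt "0.003 -0.465 -0.078 0.0328 0.0347 0.0781 100" --pt "0.003 -0.465 -0.078 0.0328 0.0347 0.0781 100"

```text
clock: 11.8
position: [0.558, 0.1733, 0.1164]
tool_rot: [[0.988, -0.157, -0.004], [-0.157, -0.988, -0.006], [-0.003, 0.006, -1.0]]
wrist_force: [0.7, 0.5, 0.1]
finger_gap: 0.0884
finger_force: 0.0
```

Call:
move_arm --pt "-0.004 0 0 0.005 -0.001 0.04 100" --pt "-0.004 0 0 0.005 -0.001 0.08 100" --pt "-0.004 0 0 0.005 -0.001 0.099 100" --pt "-0.004 0 0 0.005 -0.001 0.099 100" --pt "-0.004 0 0 0.005 -0.001 0.099 0" --pt "-0.004 0 0 0.005 -0.001 0.099 0" --pt "-0.004 0 0 0.005 -0.001 0.099 0" --pt "-0.004 0 0 0.005 -0.001 0.099 0" --pt "-0.004 0 0 0.005 -0.001 0.059 0"

```text
clock: 12.92
position: [0.5603, 0.172, 0.0538]
tool_rot: [[0.987, -0.158, -0.015], [-0.158, -0.987, -0.009], [-0.013, 0.012, -1.0]]
wrist_force: [-0.3, -0.9, -5.9]
finger_gap: 0.0618
finger_force: 29.9
```

```bash
python3 - <<'E'
from h import *
o=arm.get_obs();print(o['position'],o['tool_rot'].round(3).tolist(),o['finger_gap'],o['joint_positions'].round(2))
print(mv(tgt(80.8,0),[.5343,.1727,.06]),mv(tgt(80.8,0),[.5343,.1727,.0175]))
E
```

```text
[0.56025311 0.17195051 0.05381064] [[0.987, -0.158, -0.015], [-0.158, -0.987, -0.009], [-0.013, 0.012, -1.0]] 0.061790893738859966 [ 0.1   0.44  1.68 -0.01  1.03  1.83]
[-1.2000e-03  1.9600e-02 -1.5691e+00 -2.5800e-02  3.4000e-03 -5.8000e-03] [-1.2000e-03  1.9600e-02 -1.5691e+00 -2.5300e-02  2.9000e-03  3.6700e-02]
```

Call:
move_arm --pt "0 0.02 -0.18 -0.025 0.003 -0.006 0" --pt "0 0.02 -0.36 -0.025 0.003 -0.006 0" --pt "0 0.02 -0.54 -0.025 0.003 -0.006 0" --pt "0 0.02 -0.72 -0.025 0.003 -0.006 0" --pt "0 0.02 -0.9 -0.025 0.003 -0.006 0" --pt "0 0.02 -1.08 -0.025 0.003 -0.006 0" --pt "0 0.02 -1.26 -0.025 0.003 -0.006 0" --pt "0 0.02 -1.44 -0.025 0.003 -0.006 0" --pt "-0.001 0.02 -1.569 -0.0255 0.003 -0.006 0" --pt "-0.001 0.02 -1.569 -0.0255 0.003 -0.006 0"

```text
clock: 14.18
position: [0.5373, 0.1733, 0.0623]
tool_rot: [[0.161, 0.987, 0.007], [0.987, -0.161, 0.001], [0.002, 0.006, -1.0]]
wrist_force: [0.4, 0.3, -3.8]
finger_gap: 0.0617
finger_force: 29.9
```

```bash
python3 - <<'E'
from h import *
o=arm.get_obs();print(o['joint_positions'].round(2))
print(mv(tgt(80.8,0),[.5343,.1727,.0175]))
E
```

```text
[0.1  0.38 1.76 0.   1.   0.26]
[ 0.0064 -0.0021 -0.0014 -0.0012 -0.0031  0.0448]
```

Call:
move_arm --pt "0 0 0 0 0 0.03 0" --pt "0 0 0 0 0 0.042 0" --pt "0 0 0 0 0 0.0455 0" --pt "0 0 0 0 0 0.0455 0" --pt "0 0 0 0 0 0.0455 100" --pt "0 0 0 0 0 0.0455 100" --pt "0 0 0 0 0 0.0455 100" --pt "0 0 0 0 0 0.0455 100" --pt "0 0 0 0 0 0.0 100" --pt "0 0 0 0 0 -0.055 100"

```text
clock: 15.42
position: [0.5365, 0.1734, 0.1178]
tool_rot: [[0.16, 0.987, 0.005], [0.987, -0.16, 0.001], [0.002, 0.005, -1.0]]
wrist_force: [1.7, -1.0, 0.9]
finger_gap: 0.0883
finger_force: 0.0
```

```bash
python3 - <<'E'
from h import *
o=arm.get_obs();print(o['position'],o['finger_gap'],o['wrist_force'])
C=np.array([.5373,.1737,.033]); R=tgt(80.8,45)
print(mv(R,C-R[:,2]*.09,True), mv(R,C,True))
E
```

```text
[0.53653889 0.17338229 0.11784916] 0.08828066507202131 [ 1.72671239 -0.9618121   0.86100874]
[ 4.700e-03  7.833e-01  1.700e-03 -4.980e-02  5.000e-04  3.450e-02] [4.700e-03 7.833e-01 1.700e-03 1.370e-02 2.000e-04 9.830e-02]
```

Call:
move_arm --pt "0.001 0.18 0 -0.02 0 0.0 100" --pt "0.002 0.36 0 -0.035 0 0.005 100" --pt "0.003 0.54 0.001 -0.05 0 0.02 100" --pt "0.004 0.72 0.001 -0.05 0 0.0345 100" --pt "0.005 0.783 0.002 -0.05 0 0.0345 100" --pt "0.005 0.783 0.002 -0.05 0 0.0345 100"

```text
clock: 16.18
position: [0.5297, 0.1232, 0.0824]
tool_rot: [[0.114, 0.987, 0.115], [0.697, -0.162, 0.698], [0.707, 0.0, -0.707]]
wrist_force: [0.2, 0.4, 0.3]
finger_gap: 0.0882
finger_force: 0.0
```

```bash
python3 - <<'E'
from h import *
o=arm.get_obs();print(o['position'],o['joint_positions'].round(2),o['wrist_force'])
C=np.array([.5373,.1737,.033]); R=tgt(80.8,45)
print(mv(R,C,True))
a=snap('scene','s6.png')
im=cv2.resize(a['image'][130:240,250:360],(600,600),interpolation=2);cv2.imwrite('pics/c7.png',im)
E
```

```text
[0.52974676 0.12320842 0.08239068] [-0.42  0.4   1.92  0.82  1.21 -0.72] [0.23587209 0.3975344  0.31108497]
[ 0.0021 -0.0004 -0.0014  0.0011 -0.0008  0.09  ]
```

View pics/c7.png

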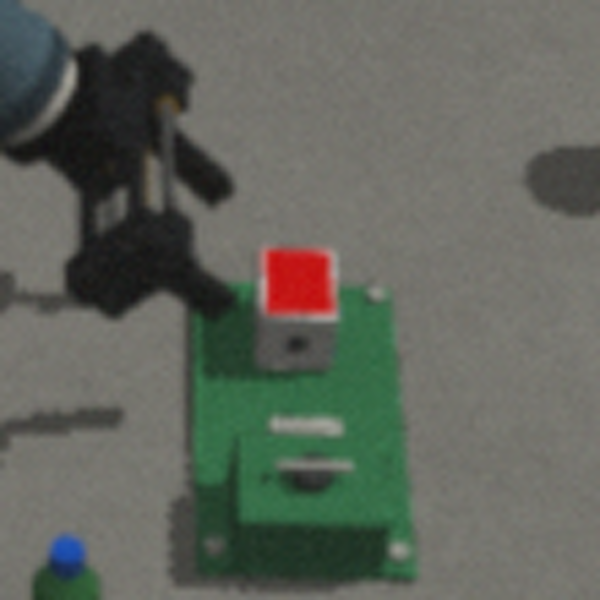

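The scene crop shows the gripper tilted 45° to the block's right, with its open fingers in line with the block at (295,310). The block is flat with red up.

Call:
move_arm --pt "0 0 0 0.001 -0.001 0.04 100" --pt "0 0 0 0.001 -0.001 0.075 100" --pt "0 0 0 0.001 -0.001 0.09 100" --pt "0 0 0 0.001 -0.001 0.09 100" --pt "0 0 0 0.001 -0.001 0.09 0" --pt "0 0 0 0.001 -0.001 0.09 0" --pt "0 0 0 0.001 -0.001 0.09 0" --pt "0 0 0 0.001 -0.001 0.09 0" --pt "0 0 0 0.03 -0.001 0.061 0" --pt "0 0 0 0.058 -0.001 0.033 0"

```text
clock: 17.48
position: [0.5382, 0.1878, 0.1007]
tool_rot: [[0.113, 0.987, 0.113], [0.698, -0.16, 0.698], [0.707, -0.0, -0.707]]
wrist_force: [1.4, 0.8, -3.6]
finger_gap: 0.0619
finger_force: 29.9
```

```bash
python3 - <<'E'
from h import *
o=arm.get_obs();print(o['position'],o['joint_positions'].round(2),o['wrist_force'],o['tool_rot'].round(3).tolist())
G=o['position']-.019*o['tool_rot'][:,2];print('G',G)
for t in (35,25,15,5,-5,-15,-25,-35,-45): print(mv(tgt(80.8,t),[.5373,.1737,G[2]],True).tolist())
E
```

```text
[0.53816664 0.1877915  0.10065759] [-0.29  0.37  1.92  0.87  1.17 -0.62] [ 1.43774433  0.83971625 -3.59393893] [[0.113, 0.987, 0.113], [0.698, -0.16, 0.698], [0.707, -0.0, -0.707]]
G [0.53601524 0.17453632 0.114099  ]
[0.0002, -0.1741, -0.0004, -0.0037, 0.0014, -0.0007]
[0.0002, -0.3486, -0.0004, -0.0069, 0.0014, -0.0016]
[0.0001, -0.5231, -0.0004, -0.0099, 0.0014, -0.003]
[0.0001, -0.6977, -0.0004, -0.0126, 0.0014, -0.0049]
[0.0001, -0.8722, -0.0004, -0.015, 0.0014, -0.0072]
[0.0, -1.0467, -0.0004, -0.0169, 0.0014, -0.0099]
[0.0, -1.2213, -0.0004, -0.0183, 0.0014, -0.0129]
[-0.0, -1.3958, -0.0004, -0.0191, 0.0014, -0.0161]
[-0.0001, -1.5703, -0.0004, -0.0194, 0.0014, -0.0194]
```

Call:
move_arm --pt "0 -0.1741 0 -0.0037 0.001 -0.0007 0" --pt "0 -0.3486 0 -0.0069 0.001 -0.0016 0" --pt "0 -0.5231 0 -0.0099 0.001 -0.003 0" --pt "0 -0.6977 0 -0.0126 0.001 -0.0049 0" --pt "0 -0.8722 0 -0.015 0.001 -0.0072 0" --pt "0 -1.0467 0 -0.0169 0.001 -0.0099 0" --pt "0 -1.2213 0 -0.0183 0.001 -0.0129 0" --pt "0 -1.3958 0 -0.0191 0.001 -0.0161 0" --pt "0 -1.5703 0 -0.0194 0.001 -0.0194 0" --pt "0 -1.5703 0 -0.0194 0.001 -0.0194 0"

```text
clock: 18.73
position: [0.5336, 0.1619, 0.0966]
tool_rot: [[0.108, 0.988, -0.114], [0.698, -0.157, -0.698], [-0.708, -0.004, -0.707]]
wrist_force: [0.1, 1.0, -5.4]
finger_gap: 0.0618
finger_force: 29.9
```

```bash
python3 - <<'E'
from h import *
o=arm.get_obs();print(o['position'],o['joint_positions'].round(2),o['wrist_force'],o['tool_rot'].round(3).tolist())
G=o['position']-.019*o['tool_rot'][:,2];print('G',G)
R=tgt(80.8,-45)
for z in (.06,.036,.033): print(mv(R,[.537,.174,z],True).tolist())
a=snap('scene','s7.png')
im=cv2.resize(a['image'][130:240,250:360],(600,600),interpolation=2);cv2.imwrite('pics/c8.png',im)
E
```

```text
[0.53359186 0.16185314 0.09664907] [ 0.41  0.68  1.43 -0.64  1.54  0.76] [ 0.06474658  1.02926066 -5.42033229] [[0.108, 0.988, -0.114], [0.698, -0.157, -0.698], [-0.708, -0.004, -0.707]]
G [0.53576091 0.17512069 0.11007543]
[-0.001, 0.0006, 0.0046, 0.0348, 0.0016, 0.036]
[-0.001, 0.0006, 0.0046, 0.0518, 0.0017, 0.053]
[-0.001, 0.0006, 0.0046, 0.0539, 0.0017, 0.0551]
```

View pics/c8.png

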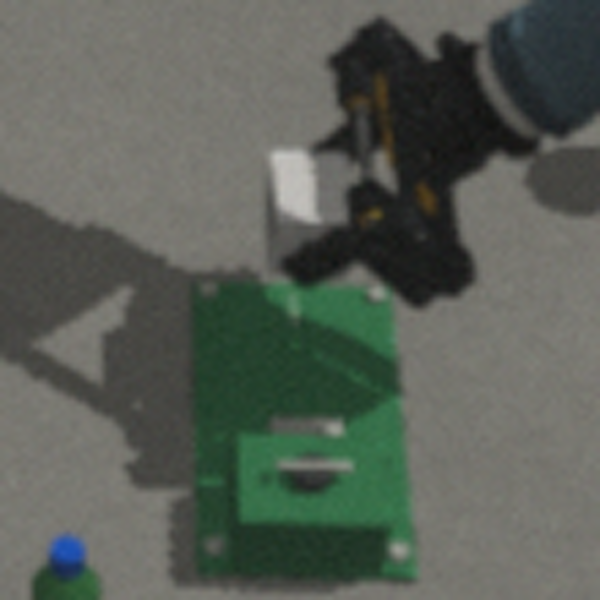

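The scene crop shows the block turned in the gripper, now on its left side. Bare metal is up at (295,185) and red faces left, as intended.

Call:
move_arm --pt "0 0 0.0046 0.0348 0.0016 0.036 0" --pt "0 0 0.0046 0.048 0.0016 0.049 0" --pt "0 0 0.0046 0.052 0.0016 0.053 0" --pt "0 0 0.0046 0.0525 0.0016 0.0535 0" --pt "0 0 0.0046 0.0525 0.0016 0.0535 0"

```text
clock: 19.4
position: [0.5386, 0.1601, 0.0277]
tool_rot: [[0.121, 0.987, -0.109], [0.698, -0.163, -0.697], [-0.705, 0.008, -0.709]]
wrist_force: [-0.2, 0.2, -5.1]
finger_gap: 0.0621
finger_force: 29.9
```

Call:
move_arm --pt "0 0 0 0.0015 0 0.0015 0" --pt "0 0 0 0.003 0 0.003 0" --pt "0 0 0 0.0045 0 0.0045 0" --pt "0 0 0 0.005 0 0.005 0" --pt "0 0 0 0.005 0 0.005 0"

```text
clock: 20.02
position: [0.5375, 0.1598, 0.0189]
tool_rot: [[0.119, 0.987, -0.111], [0.698, -0.163, -0.698], [-0.706, 0.006, -0.708]]
wrist_force: [-0.3, 0.3, -4.6]
finger_gap: 0.0619
finger_force: 29.9
```

Call:
move_arm --pt "0 0 0 0.0007 0 0.0007 0" --pt "0 0 0 0.0014 0 0.0014 0" --pt "0 0 0 0.0021 0 0.0021 0" --pt "0 0 0 0.0021 0 0.0021 0"

```text
clock: 20.52
position: [0.5377, 0.1598, 0.0164]
tool_rot: [[0.12, 0.987, -0.111], [0.697, -0.163, -0.698], [-0.707, 0.006, -0.708]]
wrist_force: [-0.9, -0.3, -1.7]
finger_gap: 0.0619
finger_force: 29.9
```

Call:
move_arm --pt "0 0 0 0.0005 0 0.0005 0" --pt "0 0 0 0.0005 0 0.0005 0" --pt "0 0 0 0.0005 0 0.0005 100" --pt "0 0 0 0.0005 0 0.0005 100" --pt "0 0 0 0.0005 0 0.0005 100" --pt "0 0 0 0.0005 0 0.0005 100" --pt "0 0 0 0.0005 0 -0.04 100" --pt "0 0 0 0.0005 0 -0.09 100" --pt "0 0 0 0.0005 0 -0.11 100"

```text
clock: 21.65
position: [0.5512, 0.2389, 0.0958]
tool_rot: [[0.121, 0.987, -0.107], [0.699, -0.162, -0.696], [-0.705, 0.01, -0.71]]
wrist_force: [-0.1, -1.1, 0.2]
finger_gap: 0.0881
finger_force: 0.0
```

```bash
python3 - <<'E'
from h import *
import pickle
o=arm.get_obs();print(o['position'],o['wrist_force'],o['finger_gap'])
R=tgt(80.8,0)
for t in (-35,-25,-15,-5,0): print(t,mv(tgt(80.8,t),[.5375,.1735,.13]).tolist())
a=snap('scene','s8.png');pickle.dump(a,open('s8.pkl','wb'))
# red face now facing left (+jig y): bright metal top seen; fit top face (bright, unsaturated) on scene
im=a['image'].astype(int); m=((im.min(2)>140)&(im.max(2)-im.min(2)<25)).astype(np.uint8); m[:150]=0;m[215:]=0;m[:,:285]=0;m[:,325:]=0
c=max(cv2.findContours(m,0,2)[0],key=cv2.contourArea); r=cv2.minAreaRect(c);
P=np.array([at(a,u,v,.056)[:2] for u,v in cv2.boxPoints(r)]);print(r,P.round(4).tolist(),P.mean(0))
E
```

```text
[0.55115934 0.23887101 0.09577635] [-0.12628895 -1.06679024  0.23355756] 0.08811378426403876
-35 [0.0061, 0.171, -0.0076, -0.0715, -0.0026, 0.0227]
-25 [0.0068, 0.3456, -0.007, -0.0715, -0.0026, 0.0227]
-15 [0.0074, 0.5201, -0.0064, -0.0715, -0.0026, 0.0227]
-5 [0.008, 0.6946, -0.0058, -0.0715, -0.0026, 0.0227]
0 [0.0083, 0.7819, -0.0055, -0.0715, -0.0026, 0.0227]
((304.5, 182.0), (12.0, 13.0), 90.0) [[0.5087, 0.154], [0.5141, 0.1989], [0.571, 0.1862], [0.5656, 0.1425]] [0.53986223 0.17041461]
```

Call:
move_arm --pt "0.001 0.1 0 -0.02 0 0 100" --pt "0.003 0.28 -0.003 -0.04 0 0.005 100" --pt "0.006 0.46 -0.005 -0.06 -0.001 0.015 100" --pt "0.007 0.64 -0.005 -0.0715 -0.002 0.0227 100" --pt "0.008 0.78 -0.0055 -0.0715 -0.0026 0.0227 100" --pt "0.008 0.78 -0.0055 -0.0715 -0.0026 0.0227 100" --pt "0.008 0.78 -0.0055 -0.0715 -0.0026 0.0227 100"

```text
clock: 22.58
position: [0.5357, 0.1711, 0.1272]
tool_rot: [[0.162, 0.987, -0.006], [0.987, -0.162, -0.006], [-0.007, -0.005, -1.0]]
wrist_force: [-0.6, -0.9, 0.1]
finger_gap: 0.0883
finger_force: 0.0
```

```bash
python3 - <<'E'
from h import *
o=arm.get_obs();print(o['position'],o['wrist_force'],o['tool_rot'].round(3).tolist())
print(mv(tgt(80.8,0),[.539,.172,.0135]).tolist())
E
```

```text
[0.53570214 0.17111637 0.12717974] [-0.56348606 -0.93655642  0.10410014] [[0.162, 0.987, -0.006], [0.987, -0.162, -0.006], [-0.007, -0.005, -1.0]]
[-0.0046, 0.007, -0.0022, 0.0022, 0.0036, 0.1137]
```

Call:
move_arm --pt "-0.0046 0.007 -0.002 0.0022 0.0036 0.05 100" --pt "-0.0046 0.007 -0.002 0.0022 0.0036 0.09 100" --pt "-0.0046 0.007 -0.002 0.0022 0.0036 0.111 100" --pt "-0.0046 0.007 -0.002 0.0022 0.0036 0.111 100" --pt "-0.0046 0.007 -0.002 0.0022 0.0036 0.111 0" --pt "-0.0046 0.007 -0.002 0.0022 0.0036 0.111 0" --pt "-0.0046 0.007 -0.002 0.0022 0.0036 0.111 0" --pt "-0.0046 0.007 -0.002 0.0022 0.0036 0.111 0"

```text
clock: 23.58
position: [0.5404, 0.173, 0.0182]
tool_rot: [[0.159, 0.987, 0.004], [0.987, -0.159, 0.003], [0.003, 0.003, -1.0]]
wrist_force: [-1.0, 1.9, 6.1]
finger_gap: 0.0616
finger_force: 30.0
```

Call:
move_arm --pt "0 0 0 0 0 -0.03 0" --pt "0 0 0.18 0 0 -0.045 0" --pt "0 0 0.36 0 0.01 -0.045 0" --pt "0 0 0.54 0 0.02 -0.045 0" --pt "0 0 0.72 0 0.03 -0.045 0" --pt "0 0 0.9 -0.001 0.044 -0.045 0" --pt "0 0 1.08 -0.001 0.044 -0.045 0" --pt "0 0 1.26 -0.001 0.044 -0.045 0" --pt "0 0 1.44 -0.001 0.044 -0.045 0" --pt "0 0 1.571 -0.001 0.044 -0.045 0"

```text
clock: 24.82
position: [0.5819, 0.1644, 0.061]
tool_rot: [[0.986, -0.164, -0.0], [-0.164, -0.986, 0.002], [-0.001, -0.002, -1.0]]
wrist_force: [0.2, 0.1, -4.2]
finger_gap: 0.062
finger_force: 30.0
```

```bash
python3 - <<'E'
from h import *
a=arm.snapshot('scene')
o=arm.get_obs();p=o['position'];print(p,o['wrist_force'],o['tool_rot'].round(3).tolist())
im=a['image'].astype(int); m=((im[...,2]>100)&(im[...,1]<70)&(im[...,0]<70)).astype(np.uint8); m[:150]=0;m[230:]=0;m[:,:270]=0;m[:,345:]=0
c=max(cv2.findContours(m,0,2)[0],key=cv2.contourArea); r=cv2.minAreaRect(c);print(r)
R=o['tool_rot'];G=p-.019*R[:,2]-[0,0,.005]
print([proj(a,G+R@[.024,y,z]).round(1) for y,z in((0,0),(.031,.024),(-.031,.024),(-.031,-.024),(.031,-.024))])
print(mv(tgt(-9.15,0),[.5837,.1652,.0185]))
E
```

```text
[0.58194088 0.16434233 0.06104925] [-0.12864997  0.12883381 -4.66181655] [[0.986, -0.169, -0.0], [-0.169, -0.986, 0.002], [-0.0, -0.002, -1.0]]Traceback (most recent call last):
  File "<stdin>", line 5, in <module>
ValueError: max() iterable argument is empty
```

```bash
python3 - <<'E'
from h import *
a=arm.snapshot('scene')
o=arm.get_obs();p=o['position'];print(p,o['tool_rot'][:,0].round(3))
im=a['image'].astype(int)
R=o['tool_rot'];G=p-.019*R[:,2]-[0,0,.005]
q=[proj(a,G+R@[.024,y,z]).round(1) for y,z in((0,0),(.031,.024),(-.031,.024),(-.031,-.024),(.031,-.024))];print(q)
u,v=q[0].astype(int);print(im[v-9:v+10:3,u-15:u+16:5].tolist())
m=((im[...,2]>1.8*im[...,1])&(im[...,2]>1.8*im[...,0])&(im[...,2]>50)).astype(np.uint8); m[:150]=0;m[230:]=0;m[:,:270]=0;m[:,345:]=0
cs=cv2.findContours(m,0,2)[0]
if cs: c=max(cs,key=cv2.contourArea);print(cv2.minAreaRect(c),cv2.boundingRect(c))
print(mv(tgt(-9.15,0),[.5837,.1652,.0185]))
E
```

```text
[0.58199765 0.16438544 0.06112526] [ 0.987 -0.16  -0.   ]
[array([306.3, 192.1]), array([296.3, 196.9]), array([314.9, 197.4]), array([316.5, 187.3]), array([297.4, 186.8])]
[[[61, 91, 47], [37, 36, 37], [105, 109, 109], [112, 115, 115], [109, 113, 113], [42, 44, 44], [43, 51, 48]], [[67, 100, 51], [42, 43, 46], [92, 95, 103], [99, 102, 109], [104, 108, 110], [56, 60, 60], [76, 98, 69]], [[66, 101, 48], [47, 49, 53], [24, 21, 92], [21, 21, 91], [25, 25, 92], [30, 28, 34], [84, 116, 69]], [[72, 109, 55], [68, 80, 65], [22, 23, 93], [20, 24, 91], [20, 23, 90], [44, 66, 43], [87, 120, 69]], [[71, 109, 53], [67, 85, 70], [31, 35, 93], [27, 29, 88], [17, 25, 88], [71, 106, 53], [72, 110, 55]], [[42, 63, 37], [45, 64, 35], [45, 65, 36], [73, 108, 53], [70, 106, 52], [72, 109, 57], [67, 108, 50]], [[42, 63, 32], [43, 67, 37], [46, 65, 37], [73, 109, 54], [70, 108, 51], [70, 108, 53], [72, 111, 54]]]
((306.5, 191.5), (7.0, 17.0), 90.0) (298, 188, 18, 8)
[-0.0021  0.0004 -0.0015  0.0016 -0.001   0.0426]
```

Call:
move_arm --pt "-0.002 0 -0.0015 0.0016 -0.001 0.025 0" --pt "-0.002 0 -0.0015 0.0016 -0.001 0.038 0" --pt "-0.002 0 -0.0015 0.0016 -0.001 0.0428 0" --pt "-0.002 0 -0.0015 0.01 -0.001 0.0428 0" --pt "-0.002 0 -0.0015 0.018 -0.001 0.0428 0" --pt "-0.002 0 -0.0015 0.022 -0.001 0.0428 0" --pt "-0.002 0 -0.0015 0.022 -0.001 0.0428 0"

```text
clock: 25.8
position: [0.6054, 0.1621, 0.0195]
tool_rot: [[0.987, -0.158, 0.002], [-0.158, -0.987, 0.0], [0.002, -0.001, -1.0]]
wrist_force: [-0.1, 0.2, -5.2]
finger_gap: 0.062
finger_force: 30.0
```

Call:
move_arm --pt "0 0 0 0 0 0.001 0" --pt "0 0 0 0.002 0 0.0013 0" --pt "0 0 0 0.004 0 0.0013 0" --pt "0 0 0 0.006 0 0.0013 0" --pt "0 0 0 0.006 0 0.0013 0"

```text
clock: 26.42
position: [0.6112, 0.1613, 0.0183]
tool_rot: [[0.987, -0.158, 0.002], [-0.158, -0.987, 0.001], [0.002, -0.001, -1.0]]
wrist_force: [-1.3, -0.0, -0.4]
finger_gap: 0.0618
finger_force: 30.0
```

Call:
move_arm --pt "0 0 0 0.0015 0 0.0002 0" --pt "0 0 0 0.003 0 0.0002 0" --pt "0 0 0 0.003 0 0.0002 0"

```text
clock: 26.8
position: [0.6138, 0.161, 0.0182]
tool_rot: [[0.987, -0.158, 0.002], [-0.158, -0.987, 0.001], [0.001, -0.001, -1.0]]
wrist_force: [-4.5, 1.3, 4.0]
finger_gap: 0.0615
finger_force: 30.0
```

Call:
move_arm --pt "0 0 0 0.0015 0 0 0" --pt "0 0 0 0.003 0 0 0" --pt "0 0 0 0.003 0 0 0"

```text
clock: 27.18
position: [0.6166, 0.1605, 0.0183]
tool_rot: [[0.987, -0.158, 0.001], [-0.158, -0.987, 0.001], [0.001, -0.001, -1.0]]
wrist_force: [-3.8, 0.9, 4.8]
finger_gap: 0.0612
finger_force: 30.0
```

Call:
move_arm --pt "0 0 0 0.0015 0 -0.0002 0" --pt "0 0 0 0.003 0 -0.0002 0" --pt "0 0 0 0.003 0 -0.0002 0"

```text
clock: 27.55
position: [0.6179, 0.1603, 0.0182]
tool_rot: [[0.987, -0.158, -0.003], [-0.158, -0.987, 0.001], [-0.003, -0.0, -1.0]]
wrist_force: [-11.0, 2.1, 8.7]
finger_gap: 0.0616
finger_force: 30.0
```

Call:
move_arm --pt "0 0.003 0 0.0015 0 -0.0003 0" --pt "0 0.006 0 0.003 0 -0.0006 0" --pt "0 0.009 0 0.0045 0 -0.0009 0" --pt "0 0.012 0 0.006 0 -0.0012 0" --pt "0 0.016 0 0.0075 0 -0.0014 0" --pt "0 0.019 0 0.0085 0 -0.0015 0" --pt "0 0.019 0 0.0085 0 -0.0015 0" --pt "0 0.019 0 0.0085 0 -0.0015 0"

```text
clock: 28.55
position: [0.6209, 0.1598, 0.0181]
tool_rot: [[0.988, -0.157, 0.005], [-0.157, -0.988, -0.002], [0.005, 0.001, -1.0]]
wrist_force: [-25.3, 3.6, 17.1]
finger_gap: 0.0623
finger_force: 30.0
```

Call:
move_arm --pt "0 -0.005 0 0.001 0 0 0" --pt "0 -0.005 0 0.001 0 0 0" --pt "0 -0.005 0 0.001 0 0 0" --pt "0 -0.005 0 0.001 0 0 0" --pt "0 -0.005 0 0.001 0 0 0" --pt "0 -0.005 0 0.001 0 0 0" --pt "0 -0.005 0 0.001 0 0 0" --pt "0 -0.005 0 0.001 0 0 0" --pt "0 -0.005 0 0.001 0 0 0"

```text
clock: 29.68
position: [0.6213, 0.1597, 0.0181]
tool_rot: [[0.988, -0.157, -0.002], [-0.157, -0.988, -0.001], [-0.001, 0.002, -1.0]]
wrist_force: [-27.3, 3.3, 18.2]
finger_gap: 0.0617
finger_force: 30.0
```

Call:
move_arm --pt "0 -0.005 0 -0.008 0 0 0" --pt "0 -0.012 0 -0.02 0 -0.001 0" --pt "0 -0.014 0 -0.05 0 -0.005 0" --pt "0 -0.014 0 -0.06 0 -0.06 0" --pt "0 -0.014 0 -0.06 0 -0.1 0" --pt "0 -0.014 0 -0.06 0 -0.1 0"

```text
clock: 30.42
position: [0.5715, 0.1682, 0.1224]
tool_rot: [[0.987, -0.158, 0.011], [-0.158, -0.987, 0.001], [0.01, -0.003, -1.0]]
wrist_force: [0.1, 0.4, -4.6]
finger_gap: 0.0618
finger_force: 30.0
```

```bash
python3 - <<'E'
from h import *
o=arm.get_obs();print(o['position'],o['tool_rot'].round(3).tolist(),o['finger_gap'])
print(mv(tgt(-8.5,0),[.516,-.183,.10]),mv(tgt(-8.5,0),[.516,-.183,.0145]))
E
```

```text
[0.57147608 0.16819863 0.12241584] [[0.987, -0.158, 0.011], [-0.158, -0.987, 0.001], [0.01, -0.003, -1.0]] 0.06176727345270475
[-0.0027 -0.0104 -0.0102  0.0004  0.3556  0.0215] [-0.0027 -0.0104 -0.0102 -0.0004  0.3558  0.107 ]
```

Call:
move_arm --pt "-0.003 -0.01 -0.01 0 0.3556 0.0215 0" --pt "-0.003 -0.01 -0.01 0 0.3556 0.0215 0" --pt "-0.003 -0.01 -0.01 0 0.3556 0.0215 0" --pt "-0.003 -0.01 -0.01 0 0.3556 0.0215 0" --pt "-0.003 -0.01 -0.01 0 0.3556 0.0215 0" --pt "-0.003 -0.01 -0.01 0 0.3556 0.0215 0" --pt "-0.003 -0.01 -0.01 0 0.3556 0.0215 0" --pt "-0.003 -0.01 -0.01 0 0.3556 0.0215 0" --pt "-0.003 -0.01 -0.01 0 0.3556 0.06 0" --pt "-0.003 -0.01 -0.01 0 0.3556 0.06 0"

```text
clock: 31.68
position: [0.5096, -0.18, 0.0552]
tool_rot: [[0.989, -0.146, -0.015], [-0.146, -0.989, 0.003], [-0.016, -0.001, -1.0]]
wrist_force: [-0.5, 1.1, -4.5]
finger_gap: 0.062
finger_force: 30.0
```

Call:
move_arm --pt "0 0.014 0 0 0 0.02 0" --pt "0 0.014 0 0 0 0.034 0" --pt "0 0.014 0 0 0 0.038 0" --pt "0 0.014 0 0 0 0.038 0"

```text
clock: 32.17
position: [0.5121, -0.183, 0.0207]
tool_rot: [[0.989, -0.148, 0.005], [-0.148, -0.989, -0.003], [0.005, 0.002, -1.0]]
wrist_force: [0.8, 0.3, -4.7]
finger_gap: 0.0615
finger_force: 30.0
```

Call:
move_arm --pt "0 -0.005 0 0 0 0.003 0" --pt "0 -0.005 0 0 0 0.005 0" --pt "0 -0.005 0 0 0 0.006 0" --pt "0 -0.005 0 0 0 0.006 0"

```text
clock: 32.67
position: [0.5119, -0.1832, 0.0144]
tool_rot: [[0.989, -0.148, 0.0], [-0.148, -0.989, -0.002], [0.0, 0.002, -1.0]]
wrist_force: [-0.4, -0.3, -4.4]
finger_gap: 0.0615
finger_force: 30.0
```

Call:
move_arm --pt "0 0 0 0 0 0.001 0" --pt "0 0 0 0 0 0.001 0" --pt "0 0 0 0 0 0.001 0"

```text
clock: 33.05
position: [0.512, -0.1832, 0.0141]
tool_rot: [[0.989, -0.148, 0.0], [-0.148, -0.989, -0.002], [0.0, 0.002, -1.0]]
wrist_force: [-4.0, 1.8, 5.4]
finger_gap: 0.0621
finger_force: 30.0
```

Contact with the mat. Now I'll release it and back off.

Call:
move_arm --pt "0 0 0 0 0 0 60" --pt "0 0 0 0 0 0 100" --pt "0 0 0 0 0 0 100" --pt "0 0 0 0 0 0 100" --pt "0 0 0 0 0 -0.03 100" --pt "0 0 0 0 0 -0.09 100" --pt "0 0 0 -0.1 0 -0.15 100" --pt "0 0 0 -0.15 0 -0.2 100" --pt "0 0 0 -0.15 0 -0.2 100" --pt "0 0 0 -0.15 0 -0.2 100"

```text
clock: 34.3
position: [0.3636, -0.1614, 0.2172]
tool_rot: [[0.989, -0.149, 0.007], [-0.149, -0.989, -0.009], [0.008, 0.007, -1.0]]
wrist_force: [0.8, -0.1, 1.0]
finger_gap: 0.0878
finger_force: 0.0
```

```bash
python3 - <<'E'
from h import *
import pickle
a0,b0=pickle.load(open('s0.pkl','rb'))
a=snap('scene','s9.png');o=arm.get_obs();print(o['position'],o['finger_gap'],o['wrist_force'])
# predicted block face corners vs colours
R=np.array([[.989,.148,0],[-.148,.989,0],[0,0,1]]);C=np.array([.510,-.183,.028])
im=a['image'].astype(int)
m=((im[...,2]>1.8*im[...,1])&(im[...,2]>1.8*im[...,0])&(im[...,2]>50)).astype(np.uint8);m[:150]=0;m[230:]=0;m[:,:165]=0;m[:,240:]=0
c=max(cv2.findContours(m,0,2)[0],key=cv2.contourArea);print('red',cv2.boundingRect(c),cv2.minAreaRect(c))
print([proj(a,C+R@[.024,y,z]).round(1) for y,z in((.031,.024),(-.031,.024),(-.031,-.024),(.031,-.024))])
# bystanders: difference from first picture
d=np.abs(im-a0['image'].astype(int)).max(2)
for n,(u,v) in dict(bottle=(262,240),driver=(240,168),tin=(371,153),jigbar=(306,208)).items(): print(n,np.percentile(d[v-14:v+15,u-12:u+13],[50,90,99]))
E
```

```text
[ 0.36402967 -0.16126165  0.21527681] 0.0884116299098833 [ 0.28646919  0.03094785 -0.49047049]
red (192, 192, 17, 9) ((200.0, 196.0), (8.0, 16.0), 90.0)
[array([209. , 190.7]), array([190.5, 190.4]), array([191.7, 200.1]), array([209.8, 200.4])]
bottle [ 4.  7. 10.]
driver [ 5.  8. 11.]
tin [ 4.  8. 11.]
jigbar [ 4.  7. 10.]
```

The block lies flat on the mat with red facing away, as predicted. The bystanders and the bar look unchanged.

```bash
python3 -c "
from station import arm
print(arm.close_job())"
```

```text
the job is handed in; nothing more can be done
None
```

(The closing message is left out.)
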